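# Set and clamp the slotted portion fence

### The job

Set up the portion-cutting board: slide the loose steel fence along its slots until the black pointers at both of its ends stand level with their red clips. Then swing both orange clamping levers clockwise until each grips the fence firmly, hand-tight: feel for the bite and do not overtighten, and do not wrench the fence against its bolts. Leave the fence on the marks and everything else on the table where it is.

Things in the scene. Friction and masses are not known exactly. Their poses are not given: they have to be found in the camera images.
- board: white plastic cutting board, 230 x 245 mm, top 18 mm above the table, fixed. Origin at table height; spans x -110 to +120, y +-122 mm in its frame: x points to the robot's left, y towards the robot, z up. Dark knife groove at x -75, steel posts 60 mm tall at its ends (y +-102). Behind it stands a 100 mm high topping bin (world x over 0.68), left of it a 240 mm high food warmer (y over 0.34).
- fence: loose steel fence, 0.8 kg. Flange 6 mm thick, x -64 to +45, y +-95, with two slots along x, 11 wide, 72 long, centred at x 0, y +-60. Upright to hold or push: 9 thick, 190 long, at x -60, up to 45 mm above the underside. Origin: underside, midway between the slots; axes as the board's when square. Lies on the board, slides with 3 to 7 N, can swing skew in its slots.
- pointer_near (a point): tip of the black pointer at the fence's near (+y) end, on the upright's middle plane: fence x -60, y +103.5, 6 mm above the underside. Axes are the fence's.
- pointer_far (a point): tip of the black pointer at the fence's far (-y) end: fence x -60, y -103.5, 6 mm above the underside. Axes are the fence's.
- mark: the set mark: two red clips, 8 mm wide and 6 mm high, fixed one on each rule of the board (near and far edge) at the same reading; their points face the fence's ends. Origin: on the board's top midway between the clips, which are at y +-116; axes as the board's. A pointer is on its mark when its x in this frame is 0.
- bolt_near: steel clamp bolt, 8 mm thick, that stands on the board at board x +45, y +60 through the fence's near slot (1.5 mm play each side). Origin on the axis, at the board's top. Fixed.
- bolt_far: steel clamp bolt like the near one, at board x +45, y -60, through the far slot.
- lever_near: orange clamping lever on the near bolt. Origin on its axis, low in the hub. Arm along its x: a 12 mm bar, 26 mm above the origin, 70 long; loose, it points left. Clockwise from above screws it down 3 mm a rad: under 0.42 N m until its washer bites, somewhere in the next rad, then 2 to 4 N m a rad more. Hand-tight is 0.8 to 1.05 N m (16 to 21 N pushed square to the arm 50 mm out). Stays where left.
- lever_far: orange clamping lever on the far bolt, alike in all; where it bites is its own.
- tape: roll of masking tape, 62 mm across, 19 high; bystander. Origin: centre of its underside.
- disher: ice-cream scoop with a blue handle, 257 mm long along its y, 31 high; bystander. Origin: underside, middle.
- marker: white marker pen with a red cap, 131 mm long along its y, 15 thick; bystander. Origin: underside, middle.

How it is judged:
On the way, in this order (a step that is already met when the one before it is completed fails the run):
1. the fence is slid so that both pointers stand within 2.5 mm of their red clips along the rules, with both levers still loose (under 5 N on the fence) (x of pointer_near in the frame of mark between -0.0025 and 0.0025 m and x of pointer_far in the frame of mark between -0.0025 and 0.0025 m and contact force between each of lever_near, lever_far and fence below 5 N), for 0.2 s.
2. one lever, either one, is tightened onto the fence (over 42 N) with the fence still on the marks (x of pointer_near in the frame of mark between -0.0025 and 0.0025 m and x of pointer_far in the frame of mark between -0.0025 and 0.0025 m and contact force between any of lever_near, lever_far and fence above 42 N), for 0.2 s.
At the end, for the whole second after the job is handed in: both pointers within 2.5 mm of their red clips along the rules, both levers clamping the fence with more than 42 N each, the fence at rest (x of pointer_near in the frame of mark between -0.0025 and 0.0025 m and x of pointer_far in the frame of mark between -0.0025 and 0.0025 m and contact force between each of lever_near, lever_far and fence above 42 N and linear speed of fence below 0.01 m/s); the robot touches nothing.
It fails at once if a lever is overtightened: it presses the fence with over 90 N (contact force between any of lever_near, lever_far and fence above 90 N).
It fails at once if the fence is forced against one of its bolts with over 25 N (contact force between any of bolt_near, bolt_far and fence above 25 N).
It fails at once if a bystander (tape, scoop, marker) is pushed more than 20 mm (distance of any of tape, disher, marker from where it was at the start of the episode above 0.02 m).
It also fails if it takes over 54 s, if anything falls off the work surface, if the arm or the gripper's body presses on something with over 40 N, if the wrist force passes 120 N, or if a joint passes its speed limit or range.

### The arm

A 6-joint arm with a two-finger parallel gripper is mounted at the origin on a cart in front of the work surface, level with it; the furniture and walls round the work are solid. World frame = base frame: x ahead of the robot, y to its left, z up, the work surface at z = 0. Lengths are in m, angles in rad, forces in N, time in s.
With the tool pointing down it reaches from about 0.35 to 0.975 m from the base axis. Payload 4.9 kg.
Tool frame: the origin (TCP) lies on the front face of the gripper's body, between the roots of the fingers; the fingertips stand ctrl.finger_overhang ahead of it and the grasp point (between the pads) lies 54 mm ahead of it (ctrl.finger_overhang is the distance from the TCP to the fingertips, in m); z points along the fingers, y is the line along which they close (so a half turn about z gives the same grasp; the last joint's range is limited). The gripper opens to 85 mm and grips with 20 to 120 N. Pads are 22 mm wide; open, the fingers measure 114 mm over their backs; the gripper's body (76 mm by 85 mm) begins 54 mm behind the grasp point. The pads swing forward as they close: fully open they stand 13 mm farther back than shut.
Start: joints at [-1.377, 0.053, 1.613, -0, 1.476, -0.119], TCP at [0.192, -0.595, 0.304] pointing down, gripper open.
Joint ranges: [-3.01, 3.01], [-1.01, 2.22], [0.06, 2.58], [-1.02, 4.17], [0.09, 2.62], [-3.14, 3.14]. Speed limits (rad/s): [2.57, 2.57, 3.14, 3.14, 3.14, 3.14].

### API

Orientations are given as a rotation vector (axis times angle).
In Python, from station import ctrl, vision gives the robot as it stands. The module is installed in compiled form; this text tells all that it offers.
- The arm moves only by the tool drive_tool, never from a script. Its argument "rows" is a list of rows, each a list of 2 entries, a list of its own where there are three numbers: the shift along the tool's x, y, z in m, then the turn about the tool's z in rad. A call has 1 to 10 rows; each row shifts and turns the commanded pose from where the row before left it, along the tool's axes as they then stand; what a row does not reach is not made up. A row lasts 1/10 s, in which the tool goes at most 50 mm and 8.59 degrees, less where a joint would pass 70% of its speed; a pose out of reach is approached as far as the arm can. A call with a gripper value outside its range is refused whole. "jaw" is the closure, from 0 (fully open) to 1 (shut), set as the call begins (left out, the last holds). The fingers move at their own pace and stop on an object; "grip_force" is the grip in N (left out, the last holds). Time passes only in rows, so rows that do not move let the fingers close. It gives the time, the measured TCP pose, the force, the opening and the grip force at its end, in the units of the state.
- ctrl.get_obs(): the state, without advancing time (a new reading comes with each control period).
- vision.get_image(name): name is "side" or "top" or "wrist"; returns a dict with "image" (400x640x3 uint8, blue, green, red), "vertical_fov" (degrees; the focal length in pixels is half the picture's height over the tangent of half this angle, whatever the lens; pixels are square), "cx", "cy" (the principal point, pixels), "R" (3x3) and "t" (3): a world point X has camera coordinates R X + t. Camera axes: x right, y down, z forward; pixel columns grow to the right and rows downward; lengths in m; the calibration is good to about 2 mm. A picture is of the moment at which its call begins. There is no depth.
- ctrl.finish_job(): hands the job in; it is judged then, once.
The state is a dict: "t": time; "q": joint angles; "dq": joint speeds; "effort": joint torques, N m; "tool_pos": TCP position; "tool_rot": TCP orientation; "contact_force": force on the tool from outside, world axes, zero at the start; "wrist_torque": the same for the moment, N m; "opening": finger opening in m; "grip_force": force on a finger pad.
Only numpy, scipy, OpenCV 4.12 (cv2) and the standard library are available. Lean on these libraries where they do the work, as an engineer would, in place of code of your own. Each camera call takes 0.05 s, during which the arm holds its last target. There are 200 camera calls.

## Working session

There is one attempt and no reset: what is moved stays moved. The work goes in short steps, Python scripts to look and compute and a tool call to move; the robot and the scene stay as the last step left them, time stands still between calls to the robot, and variables do not carry over. Pictures are saved under pics/ and viewed, at most 10 in all, crops included, and the job is handed in when it is done.

Besides the shell and the picture viewer there is one more tool, called after "Emit:" by a JSON object that holds its "name" and its "arguments". drive_tool: Moves the arm, as the interface text tells. Its arguments: {"type":"object","properties":{"rows":{"type":"array","items":{"type":"array"}},"jaw":{"type":"number"},"grip_force":{"type":"number"}},"required":["rows"]}

```bash
mkdir -p pics; python3 - <<'E'
from station import ctrl,vision
import cv2,pickle
print(ctrl.get_obs(),ctrl.finger_overhang)
for n in("top","side"):
    d=vision.get_image(n);cv2.imwrite(f"pics/{n}0.png",d["image"]);pickle.dump(d,open(f"pics/{n}0.pkl","wb"))
    print(n,d["vertical_fov"],d["cx"],d["cy"],d["R"],d["t"])
E
```

```text
{'t': 0.0, 'q': array([-1.37699553e+00,  5.33647292e-02,  1.61428682e+00, -2.41387517e-05,
        1.47602271e+00, -1.19000108e-01]), 'dq': array([-1.24923362e-03, -1.23586468e-04,  5.43602512e-04, -2.17834870e-04,
       -3.26773025e-04,  1.19697932e-05]), 'effort': array([ 2.22028866e-03, -3.93675828e+01, -3.70179212e+01,  9.23398829e-05,
        7.01969329e-03,  5.51327048e-06]), 'tool_pos': array([ 0.1922311 , -0.59420229,  0.30266228]), 'tool_rot': array([-3.10119306e+00, -4.89025524e-01,  1.59873472e-04]), 'contact_force': array([-0.0290513 ,  0.28087453, -0.77642003]), 'wrist_torque': array([-0.03093322,  0.03201417, -0.02338365]), 'grip_force': 0.0, 'opening': 0.08548903025513098} 0.0726
top 54.69473006674106 316.7716112280966 197.0149595322285 [[-0.02728195 -0.99956093 -0.01156011]
 [-0.9948542   0.02827867 -0.09729049]
 [ 0.09757468  0.00884635 -0.99518889]] [0.01084206 0.55052762 1.03918245]
side 55.93100989207351 315.71229020613737 197.49664577079687 [[-0.99877144  0.04942522 -0.00357223]
 [ 0.02929807  0.5308324  -0.84697024]
 [-0.03996544 -0.84603434 -0.5316283 ]] [0.53173142 0.03072012 0.87687721]
```

View pics/top0.png

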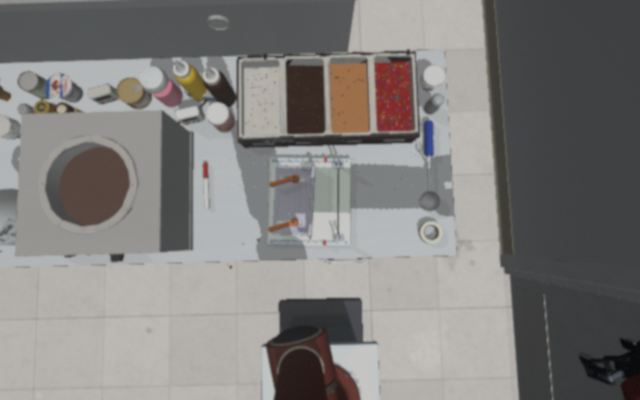

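View pics/side0.png

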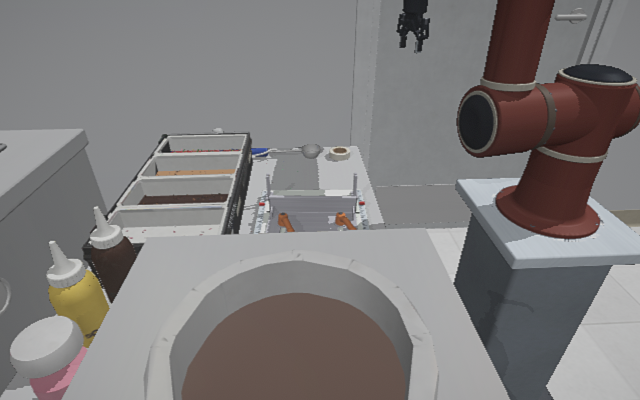

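The top view shows the board at about (268–351, 157–244) px. The orange levers are at (285,181) and (284,226), and the red clips at about (325,159) and (325,242). The fence upright isn't clear yet. The side view shows the levers at (287,222) and (345,220). I'll measure roughly from these, then use the wrist camera.

```bash
cat >h.py <<'E'
import numpy as np,cv2,pickle
def f(d): return d["image"].shape[0]/2/np.tan(np.radians(d["vertical_fov"])/2)
def cast(d,u,v,z):
    r=d["R"].T@np.array([(u-d["cx"])/f(d),(v-d["cy"])/f(d),1.]);c=-d["R"].T@d["t"]
    return c+r*(z-c[2])/r[2]
def proj(d,X):
    p=d["R"]@np.asarray(X,float)+d["t"];return np.array([d["cx"],d["cy"]])+f(d)*p[:2]/p[2]
def blobs(d,lo,hi,amin=3):
    h=cv2.cvtColor(d["image"],cv2.COLOR_BGR2HSV)
    m=cv2.inRange(h,lo,hi)
    if lo[0]==0 and hi[0]<8: m|=cv2.inRange(h,(174,lo[1],lo[2]),(180,255,255))
    n,L,s,c=cv2.connectedComponentsWithStats(m)
    return [(c[i],s[i]) for i in range(1,n) if s[i][4]>=amin]
def load(n): return pickle.load(open(f"pics/{n}.pkl","rb"))
def snap(n,k):
    from station import vision
    d=vision.get_image(n);pickle.dump(d,open(f"pics/{k}.pkl","wb"));cv2.imwrite(f"pics/{k}.png",d["image"]);return d
E
python3 - <<'E'
from h import *
d=load("top0")
for uv in((268,157),(351,157),(351,244),(268,244)):print(uv,cast(d,*uv,.018))
for c,s in blobs(d,(0,120,80),(20,255,255)):print(c.round(1),s,cast(d,*c,.03).round(4))
cv2.imwrite("pics/c.png",cv2.resize(d["image"][145:255,255:365],(800,800),interpolation=cv2.INTER_CUBIC)[:600*800//600][:, :] if 0 else cv2.resize(d["image"][145:255,255:365],(600,600),interpolation=cv2.INTER_CUBIC))
E
```

```text
(268, 157) [0.66842586 0.12962767 0.018     ]
(351, 157) [ 0.661515   -0.10348581  0.018     ]
(351, 244) [ 0.41930029 -0.09478881  0.018     ]
(268, 244) [0.42546307 0.13327191 0.018     ]
[393.2  93.8] [ 375   61   37   70 1716] [ 0.836  -0.2276  0.03  ]
[349.   97.4] [ 331   63   37   69 2327] [ 0.8297 -0.1031  0.03  ]
[54.4 84.7] [53 82  3  6 11] [0.8933 0.7349 0.03  ]
[378.9 125.6] [378 123   3   7  12] [ 0.7458 -0.1836  0.03  ]
[410.5 127.1] [409 124   3   6  10] [ 0.7388 -0.2713  0.03  ]
[204.9 170.1] [204 164   3  13  33] [0.6342 0.3041 0.03  ]
[284.7 180.4] [271 176  27  10  80] [0.5988 0.0829 0.03  ]
[284.2 224.7] [270 219  27  12  81] [0.4769 0.0864 0.03  ]
[347.7 385.6] [336 369  22  31 258] [ 0.0514 -0.072   0.03  ]
[325.9 376.4] [325 373   3   8  11] [ 0.0761 -0.0156  0.03  ]
```

View pics/c.png

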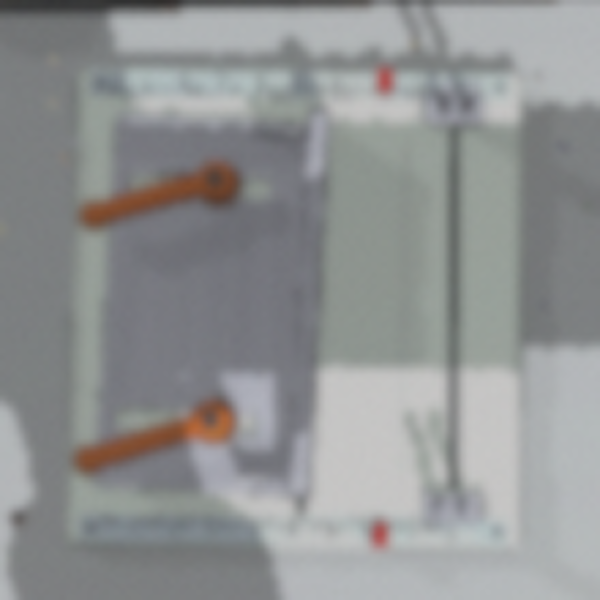

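Top crop: the fence upright runs along about (316,120)→(300,520) in crop pixels. The red clips are at (385,82) and (379,533), so the fence has to go right by about 35 mm and is a little skewed. Next I'll move over the board for a close look.

Emit:
{"name": "drive_tool", "arguments": {"rows": [[[0.0367,-0.0327,0],0],[[0.0367,-0.0327,0],0],[[0.0367,-0.0327,0],0],[[0.0367,-0.0327,0],0],[[0.0367,-0.0327,0],0],[[0.0367,-0.0327,0],0],[[0.0367,-0.0327,0],0],[[0.0367,-0.0327,0],0],[[0.0367,-0.0327,0],0],[[0.0367,-0.0327,0],0]]}}

```text
t: 1.1
tool_pos: [0.4413, -0.1686, 0.3036]
tool_rot: [3.103, 0.489, 0.0]
contact_force: [1.2, -1.4, -0.2]
opening: 0.0856
grip_force: 0.0
```

Emit:
{"name": "drive_tool", "arguments": {"rows": [[[0.0367,-0.0327,0],0],[[0.0367,-0.0327,0],0],[[0.0367,-0.0327,0],0],[[0.0367,-0.0327,0],0],[[0,0,0],0.104],[[0,0,0],0.104],[[0,0,0],0.104],[[0,0,0],0]]}}

```text
t: 1.9
tool_pos: [0.5401, -0.0007, 0.3033]
tool_rot: [-3.141, -0.002, 0.002]
contact_force: [0.2, -0.0, -0.7]
opening: 0.0855
grip_force: 0.0
```

```bash
python3 - <<'E'
from h import *
d=snap("wrist","w1")
print(f(d),-d["R"].T@d["t"],d["R"])
E
```

```text
280.1012825973775 [ 6.07994577e-01 -5.31079651e-04  3.72523754e-01] [[ 0.00138329 -0.99999772 -0.00162774]
 [-0.96349505 -0.00176857  0.26772032]
 [-0.26772259  0.00119798 -0.96349529]]
```

View pics/w1.png

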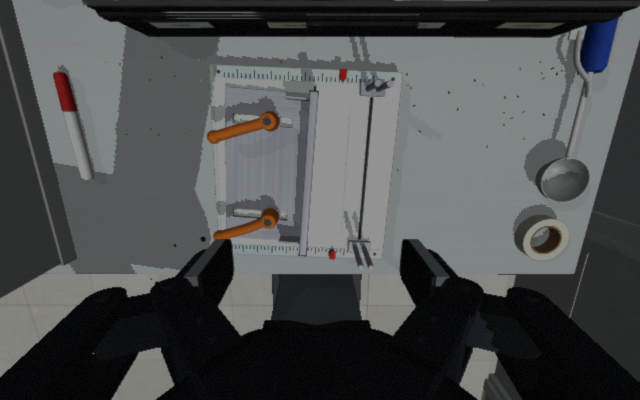

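```bash
python3 - <<'E'
from h import *
d=load("w1")
for c,s in blobs(d,(0,150,90),(5,255,255)):print("red",c.round(1),s,cast(d,*c,.021).round(4))
for c,s in blobs(d,(6,150,90),(20,255,255),30):print("or",c.round(1),s,cast(d,*c,.05).round(4))
g=cv2.cvtColor(d["image"],cv2.COLOR_BGR2GRAY)
im=d["image"]
a=cv2.resize(im[60:110,290:360],None,fx=8,fy=8,interpolation=cv2.INTER_NEAREST)
b=cv2.resize(im[225:270,290:360],None,fx=8,fy=8,interpolation=cv2.INTER_NEAREST)
c=np.hstack([cv2.resize(a,(400,286)),cv2.resize(b,(400,257*1))[:257] if 0 else cv2.copyMakeBorder(cv2.resize(b,(400,257)),0,29,0,0,cv2.BORDER_CONSTANT)])
l=cv2.resize(im[95:250,200:300],None,fx=2.7,fy=2)
cv2.imwrite("pics/c2.png",np.vstack([c,cv2.copyMakeBorder(l,0,0,0,800-l.shape[1],cv2.BORDER_CONSTANT)]))
E
```

```text
red [342.6  74.2] [340  69   7  12  64] [ 0.6566 -0.0304  0.021 ]
red [61.6 91.8] [ 54  73  17  38 307] [0.6369 0.3014 0.021 ]
red [332.  254.6] [330 251   5   8  33] [ 0.4254 -0.0219  0.021 ]
or [241.7 128.4] [208 113  68  30 717] [0.5962 0.0836 0.05  ]
or [246.1 228. ] [214 215  62  24 476] [0.4764 0.0867 0.05  ]
```

View pics/c2.png

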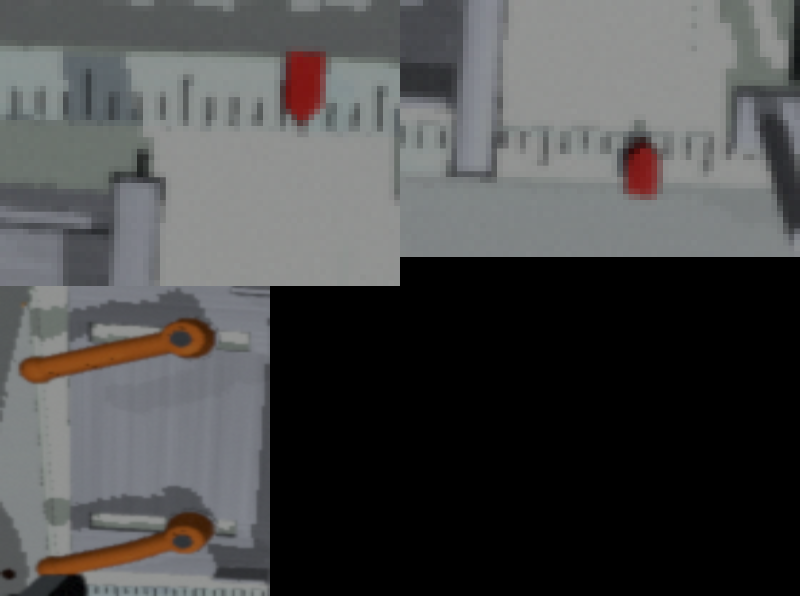

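```bash
python3 - <<'E'
from h import *
d=load("w1")
cf=cast(d,342.6,81,.021)[:2];cn=cast(d,331.9,251,.021)[:2]   # clip points
cf2=cast(d,342.6,74.2,.021)[:2];cn2=cast(d,332,254.6,.021)[:2]
m=(cf2+cn2)/2; Y=(cn2-cf2);print("clip dist",np.linalg.norm(Y));Y/=np.linalg.norm(Y);X=np.array([-Y[1],Y[0]])
if X[1]<0:X=-X
print("mark",m,"Y",Y,"X",X,"yaw deg",np.degrees(np.arctan2(-X[0],X[1])))
for n,u,v,z in(("ptrfar",315,86.2,.024),("upfar",314.2,91.2,.063),("upnear",303.1,255.6,.063),("clipf",342.6,74.2,.021),("clipn",332,254.6,.021),("hubf",268,122,.05),("hubn",268,222.5,.05),("lf tip",212,137,.053),("ln tip",218,236,.053),("gr f",371,97,.018),("gr n",360,240,.018),("bf",211,67,.018),("bfr",402,73,.018)):
    p=cast(d,u,v,z)[:2];print(n,p.round(4),"in mark",(np.array([X@(p-m),Y@(p-m)])*1e3).round(1))
E
```

```text
clip dist 0.2314257417588388
mark [ 0.54099873 -0.02612603] Y [-0.99931807  0.0369242 ] X [0.0369242  0.99931807] yaw deg -2.1160817784975747
ptrfar [0.6432 0.0017] in mark [  31.5 -101.1]
upfar [0.6344 0.0023] in mark [ 31.8 -92.3]
upnear [0.4458 0.0159] in mark [38.5 96.7]
clipf [ 0.6566 -0.0304] in mark [  -0.  -115.7]
clipn [ 0.4254 -0.0219] in mark [  0.  115.7]
hubf [0.6032 0.0539] in mark [ 82.2 -59.2]
hubn [0.4837 0.0592] in mark [83.2 60.4]
lf tip [0.5869 0.1168] in mark [144.5 -40.6]
ln tip [0.467  0.1212] in mark [144.5  79.4]
gr f [ 0.6318 -0.0653] in mark [-35.8 -92.2]
gr n [ 0.446  -0.0601] in mark [-37.5  93.7]
bf [0.6646 0.123 ] in mark [ 153.5 -118.1]
bfr [ 0.6584 -0.1002] in mark [ -69.6 -120.1]
```

The wrist view gives consistent geometry: clip spacing 231.4 mm (expected 232), bolts about 83 mm left of the mark, and groove at -37. The upright is +31.8 mm (far) and +38.5 mm (near) off the marks, with about 2° of skew. I'll grip it at its middle.

Emit:
{"name": "drive_tool", "arguments": {"rows": [[[0,-0.0098,0.02],0.072],[[0,0,0.045],0],[[0,0,0.045],0],[[0,0,0.045],0],[[0,0,0.028],0],[[0,0,0.015],0],[[0,0,0],0]], "jaw": 0.3}}

```text
t: 2.65
tool_pos: [0.5388, 0.0088, 0.1036]
tool_rot: [-3.139, 0.111, 0.007]
contact_force: [0.1, -0.1, -0.8]
opening: 0.0598
grip_force: 0.0
```

Emit:
{"name": "drive_tool", "arguments": {"rows": [[[0,0,0],0],[[0,0,0],0],[[0,0,0],0],[[0,0,0],0],[[0,0,0],0],[[0,0,0],0],[[0,0,0],0]], "jaw": 1, "grip_force": 30}}

```text
t: 3.35
tool_pos: [0.5416, 0.0091, 0.1079]
tool_rot: [-3.139, 0.112, -0.005]
contact_force: [-1.1, 2.4, 7.1]
opening: 0.0085
grip_force: 32.4
```

The fingertips swing forward as they close and touch the flange (7 N). I'll reopen, raise and regrip.

Emit:
{"name": "drive_tool", "arguments": {"rows": [[[0,0,-0.003],0],[[0,0,-0.005],0],[[0,0,0],0],[[0,0,0],0]], "jaw": 0.7}}

```text
t: 3.75
tool_pos: [0.5403, 0.0087, 0.114]
tool_rot: [3.139, -0.112, 0.0]
contact_force: [0.1, 0.7, 0.2]
opening: 0.0255
grip_force: 0.0
```

Emit:
{"name": "drive_tool", "arguments": {"rows": [[[0,0,0],0],[[0,0,0],0],[[0,0,0],0],[[0,0,0],0],[[0,0,0],0]], "jaw": 1}}

```text
t: 4.25
tool_pos: [0.5402, 0.0091, 0.1137]
tool_rot: [-3.139, 0.112, 0.001]
contact_force: [0.7, 2.6, 0.1]
opening: 0.0081
grip_force: 32.3
```

```bash
python3 - <<'E'
from h import *
d=snap("wrist","w2")
print(-d["R"].T@d["t"])
for c,s in blobs(d,(0,150,90),(5,255,255)):print("red",c.round(1),s,cast(d,*c,.021).round(4))
E
```

```text
[0.60784905 0.0043007  0.18306569]
red [379.8  12.6] [373   0  15  30 379] [ 0.657  -0.0312  0.021 ]
red [240.2   4.4] [239   2   3   6   9] [0.6657 0.0391 0.021 ]
```

View pics/w2.png

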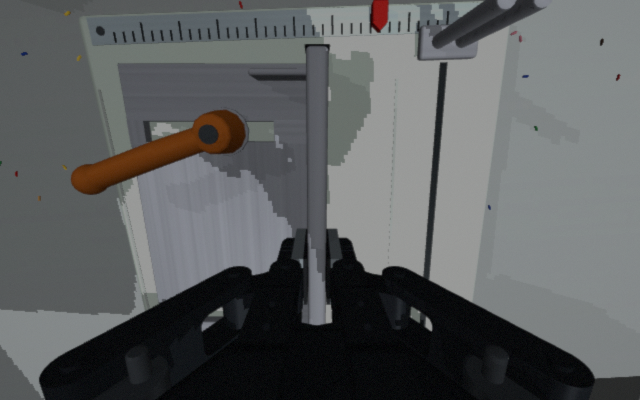

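The upright is gripped centrally and square: it runs from (317,48) down to (317,320), between the pads. Now I'll slide it about 35 mm right while turning -2°.

Emit:
{"name": "drive_tool", "arguments": {"rows": [[[0.0003,0.0035,0],-0.0035],[[0.0003,0.0035,0],-0.0035],[[0.0003,0.0035,0],-0.0035],[[0.0003,0.0035,0],-0.0035],[[0.0003,0.0035,0],-0.0035],[[0.0003,0.0035,0],-0.0035],[[0.0003,0.0035,0],-0.0035],[[0.0002,0.0035,0],-0.0035],[[0.0002,0.0035,0],-0.0035],[[0.0002,0.0035,0],-0.0035]]}}

```text
t: 5.3
tool_pos: [0.5409, -0.0256, 0.1137]
tool_rot: [-3.139, 0.056, 0.001]
contact_force: [-0.5, 5.3, -0.5]
opening: 0.0084
grip_force: 32.3
```

Emit:
{"name": "drive_tool", "arguments": {"rows": [[[0,0,0],0],[[0,0,0],0],[[0,0,0],0]]}}

```text
t: 5.6
tool_pos: [0.5409, -0.0261, 0.1138]
tool_rot: [-3.141, 0.057, 0.001]
contact_force: [0.2, 3.1, -0.2]
opening: 0.0087
grip_force: 32.2
```

```bash
python3 - <<'E'
from h import *
d=snap("wrist","w3");t=snap("top","t3")
for c,s in blobs(d,(0,150,90),(5,255,255)):print("red",c.round(1),s,cast(d,*c,.021).round(4))
im=np.hstack([cv2.resize(d["image"][0:100,270:370],(400,400),interpolation=cv2.INTER_NEAREST),cv2.resize(t["image"][150:250,290:390],(400,400),interpolation=cv2.INTER_NEAREST)])
cv2.imwrite("pics/c3.png",im)
E
```

```text
red [186.4   5.1] [186   3   2   5   7] [0.6659 0.0354 0.021 ]
red [320.   17.8] [313   7  13  26 257] [ 0.6578 -0.0319  0.021 ]
```

View pics/c3.png

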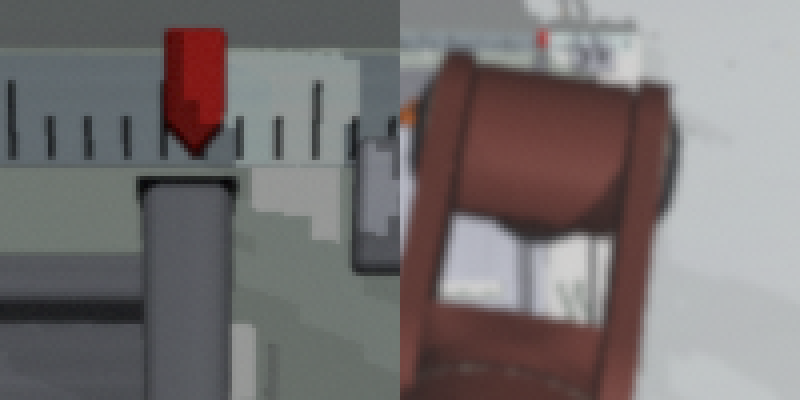

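The far pointer looks about 1 mm left of its clip: clip tip at crop (196,155), upright top centre at (187,183). I'll release, rise and check both ends together from directly above.

Emit:
{"name": "drive_tool", "arguments": {"rows": [[[0,0,0],0],[[0,0,0],0],[[0,0,0],0],[[0,0,0],0],[[0,0,-0.03],0],[[0,0,-0.04],0],[[-0.025,0,-0.04],0],[[-0.025,0,-0.04],0],[[0,0,-0.04],0],[[0,0,0],0]], "jaw": 0.5}}

```text
t: 6.7
tool_pos: [0.4931, -0.025, 0.3116]
tool_rot: [3.138, -0.057, 0.021]
contact_force: [0.5, 0.1, 0.5]
opening: 0.0426
grip_force: 0.0
```

```bash
python3 - <<'E'
from h import *
d=snap("wrist","w4");print(-d["R"].T@d["t"])
for c,s in blobs(d,(0,150,90),(5,255,255)):print("red",c.round(1),s,cast(d,*c,.021).round(4))
for c,s in blobs(d,(6,150,90),(20,255,255),30):print("or",c.round(1),s,cast(d,*c,.05).round(4))
R=[c for c,s in blobs(d,(0,150,90),(5,255,255)) if abs(c[0]-320)<60]
a=[cv2.resize(d["image"][max(0,int(c[1])-30):][:60,int(c[0])-30:int(c[0])+30],(400,400),interpolation=cv2.INTER_NEAREST) for c in R[:2]]
print([(int(c[0])-30,max(0,int(c[1])-30)) for c in R])
cv2.imwrite("pics/c4.png",np.hstack(a))
E
```

```text
[ 0.55990916 -0.02718229  0.38188157]
red [316.   35.3] [313  30   7  13  61] [ 0.6569 -0.0307  0.021 ]
red [37.8 66.1] [ 29  47  19  39 340] [0.636  0.3006 0.021 ]
red [315.5 223.5] [314 220   4   8  32] [ 0.4256 -0.0215  0.021 ]
or [218.2  91.1] [182  76  68  28 702] [0.5971 0.0806 0.05  ]
or [224.3 196.1] [194 181  62  30 565] [0.4761 0.0884 0.05  ]
[(286, 5), (285, 193)]
```

View pics/c4.png

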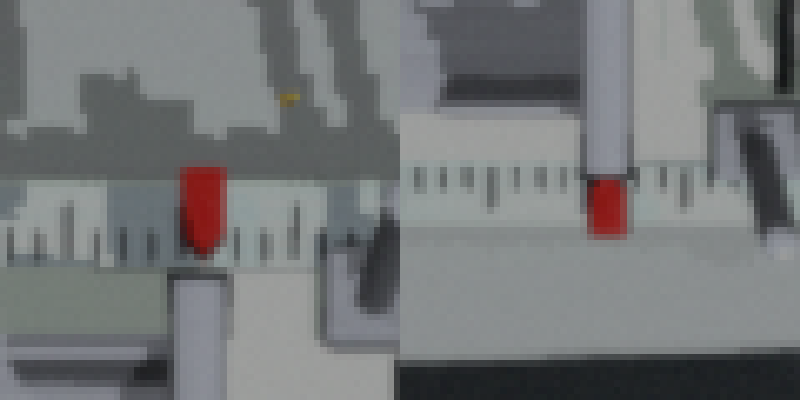

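```bash
python3 - <<'E'
from h import *
d=load("w4")
cf=cast(d,316.05,35.3,.021)[:2];cn=cast(d,315.6,223.5,.021)[:2]
m=(cf+cn)/2;Y=cn-cf;Y/=np.linalg.norm(Y);X=np.array([Y[1],-Y[0]])
print(m,np.degrees(np.arctan2(X[0],X[1])))
g=cv2.cvtColor(d["image"],cv2.COLOR_BGR2GRAY).astype(int)
print("rows far",g[50,306:326],g[56,306:326]);print("near",g[205,306:326],g[214,306:326])
for n,u,v,z in(("upfar",315.5,46.5,.063),("upnear",315.6,219,.063),("hubf",248,83,.05),("hubn",249,188,.05)):
    p=cast(d,u,v,z)[:2];print(n,p,np.array([X@(p-m),Y@(p-m)])*1e3)
# vertical profile: edges of upright top along rows
E
```

```text
[ 0.54121451 -0.02617338] 2.2581111400345475
rows far [121 120 122 122 113  79 116 134 136 139 139 139 135 115 111 152 156 156
 155 156] [103  99  91  89  88  81 117 135 137 138 141 140 135 129 153 155 157 157
 156 156]
near [ 53  54  55  53  57  60  92 130 137 142 143 143 134 125 154 156 158 157
 157 157] [159 158 156 157 156 144  95 130 138 142 143 143 132 104 152 157 158 156
 158 158]
upfar [ 0.63519964 -0.02937018] [  0.50881684 -94.03809913]
upnear [ 0.44695586 -0.02247525] [-1.86510657e-02  9.43311718e+01]
hubf [0.60431199 0.04664728] [ 75.25023942 -60.17925452]
hubn [0.48516825 0.05718207] [81.08243496 59.28705049]
```

At the new position the far pointer is about +0.5 mm and the near about 0.0 mm off the marks; upright and clip columns both read about 316 px. Step 1 is met. Next I'll take the near lever, pushing with shut fingers from the robot side.

Emit:
{"name": "drive_tool", "arguments": {"rows": [[[-0.018,-0.0377,0],0],[[-0.018,-0.0377,0],0],[[-0.018,-0.0377,0],0],[[0,0,0.04],-0.107],[[0,0,0.045],0],[[0,0,0.045],0],[[0,0,0.03],0],[[0,0,0.02],0],[[0,0,0.0066],0],[[0,0,0],0]], "jaw": 1}}

```text
t: 7.75
tool_pos: [0.4401, 0.0904, 0.1155]
tool_rot: [3.14, 0.111, -0.006]
contact_force: [-0.2, -0.1, 0.4]
opening: -0.0001
grip_force: 0.0
```

```bash
python3 - <<'E'
from h import *
from station import ctrl
o=ctrl.get_obs();print(o["tool_pos"],o["tool_rot"],o["q"],o["contact_force"],o["wrist_torque"])
d=snap("wrist","w5");print(proj(d,(.4843,.0590,.055)),proj(d,(.467,.1212,.053)))
E
```

```text
[0.44007861 0.0904297  0.11553527] [ 3.13955782  0.11109479 -0.00614968] [ 3.67758792e-02 -1.75316596e-01  2.16486692e+00 -6.37647570e-05
  1.15595751e+00  1.53685655e+00] [-0.182206   -0.05657582  0.37708463] [-0.02160705  0.0063045   0.05259711]
[390.13477817 174.57961572] [258.12934306 199.52501379]
```

View pics/w5.png

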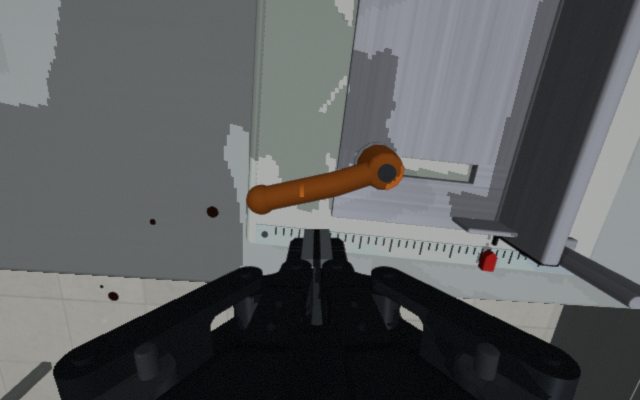

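The shut fingers (tip about (317,240)) face the middle of the near lever's bar: hub (385,170), tip (260,198). The way is clear. Approaching now.

Emit:
{"name": "drive_tool", "arguments": {"rows": [[[0.005,0,-0.005],0],[[0.005,0,0],0],[[0.003,0,0],0],[[0.0017,-0.0013,0],0.05],[[0.0017,-0.0013,0],0.05],[[0,0,0],0]]}}

```text
t: 8.4
tool_pos: [0.4575, 0.0938, 0.1227]
tool_rot: [3.14, -0.045, -0.002]
contact_force: [-4.3, -2.8, 3.7]
opening: -0.0
grip_force: 2.8
```

```bash
cat >tq.py <<'E'
import sys,numpy as np
from station import ctrl
B={"n":np.array([.4843,.0590]),"f":np.array([.6043,.0544])}[sys.argv[1]]
o=ctrl.get_obs();p=o["tool_pos"];F=o["contact_force"];M=o["wrist_torque"];rv=o["tool_rot"]
th=2*np.arctan2(rv[1],rv[0]); th=-((th+np.pi)%(2*np.pi)-np.pi)
n=np.array([np.cos(th),-np.sin(th)]);b=np.array([np.sin(th),np.cos(th)])
r=p[:2]-B
print("t",round(o["t"],2),"tcp",p.round(4),"theta_t",round(th,3),"r in tool n,b",(r@n).round(4),(r@b).round(4))
print("F n,b,z",(F[:2]@n).round(2),(F[:2]@b).round(2),F[2].round(2),"M",M.round(3))
c=r+.011*n+.014*b
print("tau TCP-only",round(-(r[0]*F[1]-r[1]*F[0])*-1,3),"with Mz",round((r[0]*F[1]-r[1]*F[0])+M[2],3),"corner",round(c[0]*F[1]-c[1]*F[0],3),"q6",o["q"][5].round(2))
E
python3 tq.py n
```

```text
t 8.4 tcp [0.4575 0.0938 0.1227] theta_t 0.029 r in tool n,b -0.0278 0.034
F n,b,z -4.25 -2.96 3.67 M [-0.549  0.628  0.005]
tau TCP-only 0.227 with Mz 0.232 corner 0.254 q6 1.64
```

Emit:
{"name": "drive_tool", "arguments": {"rows": [[[0.0017,-0.0013,0],0.05],[[0.0017,-0.0013,0],0.05],[[0.0017,-0.0013,0],0.05],[[0.0017,-0.0013,0],0.05],[[0,0,0],0]]}}

```text
t: 8.9
tool_pos: [0.4643, 0.0983, 0.1223]
tool_rot: [3.12, -0.358, -0.003]
contact_force: [-3.2, -4.1, 2.0]
opening: 0.0001
grip_force: 2.5
```

```bash
python3 tq.py n
```

```text
t 8.9 tcp [0.4643 0.0983 0.1223] theta_t 0.228 r in tool n,b -0.0284 0.0338
F n,b,z -2.21 -4.7 2.03 M [-0.459  0.691 -0.018]
tau TCP-only 0.208 with Mz 0.19 corner 0.187 q6 1.85
```

```bash
cat >lev.py <<'E'
import sys
from h import *
d=snap("wrist",sys.argv[1])
h=cv2.cvtColor(d["image"],cv2.COLOR_BGR2HSV);m=cv2.inRange(h,(6,150,60),(20,255,255))
n,L,s,c=cv2.connectedComponentsWithStats(m)
for i in range(1,n):
    if s[i][4]<150: continue
    v,u=np.nonzero(L==i)
    P=np.array([cast(d,a,b,.054)[:2] for a,b in zip(u,v)])
    e=np.linalg.svd(P-P.mean(0),full_matrices=False)[2][0]; e*=np.sign(e@[.3,1])
    q=(P-P.mean(0))@e
    w=(P-P.mean(0))@[e[1],-e[0]]
    print(s[i],"mean",P.mean(0).round(4),"theta",np.arctan2(e[0],e[1]).round(3),"ends",(P.mean(0)+e*q.min()).round(4),(P.mean(0)+e*q.max()).round(4),"w",np.percentile(w,[1,99]).round(4))
E
python3 lev.py w6
```

```text
[198   0  44  18 550] mean [0.5847 0.1149] theta 0.112 ends [0.5834 0.1037] [0.5855 0.1222] w [-0.0035  0.0032]
[ 254  168  142   76 3487] mean [0.4851 0.0877] theta -0.18 ends [0.4914 0.0529] [0.4776 0.1285] w [-0.0102  0.0103]
```

Emit:
{"name": "drive_tool", "arguments": {"rows": [[[0,0,0],0],[[0,0,0],0],[[0,0,0],0]]}}

```text
t: 9.25
tool_pos: [0.4643, 0.0983, 0.1223]
tool_rot: [3.12, -0.357, -0.003]
contact_force: [-3.5, -3.3, 2.2]
opening: 0.0005
grip_force: 2.5
```

```bash
python3 tq.py n;python3 lev.py w7
```

```text
t 9.25 tcp [0.4643 0.0983 0.1223] theta_t 0.228 r in tool n,b -0.0284 0.0338
F n,b,z -2.67 -4.04 2.24 M [-0.436  0.748 -0.036]
tau TCP-only 0.205 with Mz 0.169 corner 0.198 q6 1.85
[198   0  45  18 552] mean [0.5847 0.1149] theta 0.113 ends [0.5834 0.1034] [0.5855 0.1222] w [-0.0036  0.0032]
[ 254  168  142   76 3487] mean [0.4851 0.0876] theta -0.18 ends [0.4914 0.0529] [0.4776 0.1285] w [-0.0102  0.0103]
```

Emit:
{"name": "drive_tool", "arguments": {"rows": [[[0.0017,-0.0013,0],0.05],[[0.0017,-0.0013,0],0.05],[[0.0017,-0.0013,0],0.05],[[0.0017,-0.0013,0],0.05],[[0,0,0],0]]}}

```text
t: 9.8
tool_pos: [0.472, 0.1014, 0.1219]
tool_rot: [3.069, -0.668, -0.005]
contact_force: [-5.7, -2.4, 1.3]
opening: 0.0001
grip_force: 2.4
```

```bash
python3 tq.py n;python3 lev.py w8
```

```text
t 9.8 tcp [0.472  0.1014 0.1219] theta_t 0.429 r in tool n,b -0.0289 0.0335
F n,b,z -4.21 -4.54 1.33 M [-0.354  0.772 -0.039]
tau TCP-only 0.272 with Mz 0.233 corner 0.281 q6 2.06
[ 165    0   85   61 2370] mean [0.5892 0.1036] theta -0.141 ends [0.5925 0.08  ] [0.5866 0.122 ] w [-0.0063  0.0063]
[ 254  167  141   78 3485] mean [0.4904 0.0869] theta 0.008 ends [0.4901 0.052 ] [0.4907 0.1283] w [-0.0102  0.0102]
```

Emit:
{"name": "drive_tool", "arguments": {"rows": [[[0.0017,-0.0013,0],0.05],[[0.0017,-0.0013,0],0.05],[[0.0017,-0.0013,0],0.05],[[0,0,0],0]]}}

```text
t: 10.25
tool_pos: [0.4774, 0.1028, 0.1214]
tool_rot: [3.01, -0.896, -0.009]
contact_force: [-7.6, -0.9, 3.4]
opening: -0.0002
grip_force: 3.6
```

```bash
python3 tq.py n;python3 lev.py w8|tail -1
```

```text
t 10.25 tcp [0.4774 0.1028 0.1214] theta_t 0.579 r in tool n,b -0.0297 0.0329
F n,b,z -5.88 -4.87 3.36 M [-0.183  1.15  -0.025]
tau TCP-only 0.338 with Mz 0.313 corner 0.367 q6 2.21
[ 255  165  139   82 3493] mean [0.4936 0.0858] theta 0.125 ends [0.4892 0.0511] [0.4988 0.1269] w [-0.0102  0.0102]
```

Emit:
{"name": "drive_tool", "arguments": {"rows": [[[0.0017,-0.0013,0],0.05],[[0.0017,-0.0013,0],0.05],[[0,0,0],0]]}}

```text
t: 10.6
tool_pos: [0.481, 0.1034, 0.1211]
tool_rot: [2.961, -1.046, -0.012]
contact_force: [-9.6, 0.2, 3.6]
opening: 0.0001
grip_force: 4.9
```

```bash
python3 tq.py n;python3 lev.py w8|tail -1
```

```text
t 10.6 tcp [0.481  0.1034 0.1211] theta_t 0.679 r in tool n,b -0.0304 0.0325
F n,b,z -7.62 -5.84 3.62 M [ 0.088  1.549 -0.034]
tau TCP-only 0.425 with Mz 0.391 corner 0.468 q6 2.31
[ 255  164  139   85 3499] mean [0.4954 0.0849] theta 0.196 ends [0.4886 0.0507] [0.5034 0.1255] w [-0.0102  0.0101]
```

Emit:
{"name": "drive_tool", "arguments": {"rows": [[[0.0018,0.0009,0],0],[[0.0018,0.0009,0],0],[[0.0018,0.0009,0],0],[[0,0,0],0]]}}

```text
t: 11.05
tool_pos: [0.4833, 0.1007, 0.1215]
tool_rot: [-2.956, 1.044, 0.016]
contact_force: [-10.6, 13.5, 4.9]
opening: -0.0001
grip_force: 7.4
```

```bash
python3 tq.py n;python3 lev.py w8|tail -1
```

```text
t 11.05 tcp [0.4833 0.1007 0.1215] theta_t 0.679 r in tool n,b -0.0269 0.0318
F n,b,z -16.73 3.89 4.88 M [2.403 1.689 0.089]
tau TCP-only 0.428 with Mz 0.517 corner 0.705 q6 2.3
[ 253  169  140   78 3465] mean [0.497 0.084] theta 0.251 ends [0.4884 0.0505] [0.5074 0.1242] w [-0.0103  0.0103]
```

Emit:
{"name": "drive_tool", "arguments": {"rows": [[[0.0015,0,0],0],[[0.0015,0,0],0],[[0.0015,0,0],0],[[0,0,0],0]]}}

```text
t: 11.5
tool_pos: [0.4864, 0.0993, 0.1215]
tool_rot: [-2.954, 1.043, 0.02]
contact_force: [-12.5, 20.0, 5.8]
opening: -0.0002
grip_force: 9.8
```

```bash
python3 tq.py n;python3 lev.py w8|tail -1
```

```text
t 11.5 tcp [0.4864 0.0993 0.1215] theta_t 0.679 r in tool n,b -0.0237 0.0327
F n,b,z -22.25 7.72 5.84 M [3.306 1.994 0.129]
tau TCP-only 0.544 with Mz 0.673 corner 0.941 q6 2.29
[ 252  174  142   71 3442] mean [0.499  0.0833] theta 0.317 ends [0.4883 0.0505] [0.5118 0.1222] w [-0.0104  0.0104]
```

Measured torque is about 0.67 N m and rising 2.4 N m per rad, so the lever is biting. Aiming for about 0.9.

Emit:
{"name": "drive_tool", "arguments": {"rows": [[[0.0015,-0.0003,0],0],[[0.0015,-0.0003,0],0],[[0.0015,-0.0003,0],0],[[0,0,0],0]]}}

```text
t: 11.95
tool_pos: [0.4897, 0.098, 0.1213]
tool_rot: [-2.953, 1.043, 0.025]
contact_force: [-15.1, 23.2, 8.2]
opening: -0.0002
grip_force: 12.4
```

```bash
python3 tq.py n;python3 lev.py w8|tail -1
```

```text
t 11.95 tcp [0.4897 0.098  0.1213] theta_t 0.679 r in tool n,b -0.0203 0.0338
F n,b,z -26.33 8.55 8.24 M [3.898 2.397 0.162]
tau TCP-only 0.716 with Mz 0.879 corner 1.179 q6 2.29
[ 252  179  144   63 3413] mean [0.5012 0.0821] theta 0.395 ends [0.488  0.0503] [0.517  0.1199] w [-0.0104  0.0106]
```

About 0.88 N m, which is hand-tight. I'll back off and rise to check the fence.

Emit:
{"name": "drive_tool", "arguments": {"rows": [[[-0.003,0,0],0],[[-0.006,0,0],0],[[-0.008,0,0],0],[[-0.01,0,-0.02],0],[[0,0,-0.04],-0.14],[[0,0,-0.04],-0.14],[[0,0,-0.04],-0.14],[[0,0,-0.04],-0.14],[[0,0,0],-0.083],[[0,0,0],0]]}}

```text
t: 13.0
tool_pos: [0.4732, 0.1094, 0.3045]
tool_rot: [-3.141, 0.057, -0.007]
contact_force: [-0.2, -0.0, -1.2]
opening: 0.0003
grip_force: 0.0
```

```bash
python3 - <<'E'
from station import ctrl
o=ctrl.get_obs();print(o["tool_pos"],o["tool_rot"],o["q"].round(2),o["contact_force"])
E
```

```text
[0.4731955  0.10936893 0.30447308] [-3.14066207  0.05702328 -0.00737573] [ 0.07 -0.29  1.93 -0.    1.5   1.68] [-0.153701   -0.01477113 -1.16967521]
```

Emit:
{"name": "drive_tool", "arguments": {"rows": [[[0.0083,0.0444,0],0],[[0.0083,0.0444,0],0],[[0.0083,0.0444,0],0],[[0,0,0],0],[[0,0,0],0]]}}

```text
t: 13.5
tool_pos: [0.4921, -0.0253, 0.3008]
tool_rot: [-3.14, 0.063, 0.004]
contact_force: [0.1, -0.0, -0.8]
opening: 0.0001
grip_force: 0.0
```

```bash
cat >chk.py <<'E'
import sys
from h import *
d=snap("wrist",sys.argv[1])
R=[c for c,s in blobs(d,(0,150,90),(5,255,255)) if abs(c[0]-318)<40]
cf=cast(d,*R[0],.021)[:2];cn=cast(d,*R[1],.021)[:2]
print(R,cf,cn,np.linalg.norm(cf-cn))
m=(cf+cn)/2;Y=cn-cf;Y/=np.linalg.norm(Y);X=np.array([Y[1],-Y[0]])
g=cv2.cvtColor(d["image"],cv2.COLOR_BGR2GRAY).astype(int)
for n,s in(("far",-88),("near",88)):
    u,v=proj(d,[*(m+Y*s/1e3),.063]);u=int(u);v=int(v)
    print(n,v,u-10,g[v,u-10:u+11])
u,v=(R[0]+R[1])/2
a=[cv2.resize(d["image"][max(0,int(c[1])-30):][:60,int(c[0])-30:int(c[0])+30],(400,400),interpolation=cv2.INTER_NEAREST) for c in R[:2]]
print([(int(c[0])-30,max(0,int(c[1])-30)) for c in R])
cv2.imwrite(f"pics/{sys.argv[1]}c.png",np.hstack(a))
E
python3 chk.py w9
```

```text
[array([315.75714286,  26.15714286]), array([316.10526316, 222.5       ])] [ 0.6570139 -0.0304398] [ 0.42528771 -0.0214954 ] 0.2318987509167137
far 44 305 [114 113 113 112 113 107  95 118 127 129 130 131 131 126 111 103 142 148
 147 147 146]
near 213 305 [149 147 147 148 148 149 137 100 111 127 133 135 136 132 113 104 143 148
 149 149 147]
[(285, 0), (286, 192)]
```

```bash
cat >>h.py <<'E'
def markxy(d,pts,rf,rn):
    cf=cast(d,*rf,.021)[:2];cn=cast(d,*rn,.021)[:2];m=(cf+cn)/2;Y=cn-cf;Y/=np.linalg.norm(Y);X=np.array([Y[1],-Y[0]])
    X*=np.sign(X[1])
    return [(np.array([X@(p-m),Y@(p-m)])*1e3).round(2) for p in (cast(d,*q,.063)[:2] for q in pts)]
E
python3 - <<'E'
from h import *
d=load("w9");print(markxy(d,[(315.3,44),(315.9,213)],(315.76,26.16),(316.1,222.5)))
d=load("w4");print(markxy(d,[(315.5,50),(315.6,214)],(316,35.3),(315.5,223.5)))
E
```

```text
[array([  0.32, -88.6 ]), array([5.000e-02, 8.798e+01])]
[array([  0.44, -90.75]), array([-0.13, 88.  ])]
```

The fence is unmoved: far +0.3 mm, near 0.0 mm. Now the far lever, the same way.

Emit:
{"name": "drive_tool", "arguments": {"rows": [[[0.0222,-0.0378,0],0],[[0.0222,-0.0378,0],0],[[0.0222,-0.0378,0],0],[[0,0,0.04],-0.11],[[0,0,0.045],0],[[0,0,0.045],0],[[0,0,0.03],0],[[0,0,0.018],0],[[0,0,0.002],0],[[0,0,0],0]]}}

```text
t: 14.55
tool_pos: [0.5627, 0.0874, 0.122]
tool_rot: [-3.139, -0.118, 0.002]
contact_force: [0.4, -0.1, 0.8]
opening: -0.0001
grip_force: 0.0
```

```bash
python3 tq.py f;python3 lev.py w10
```

```text
t 14.55 tcp [0.5627 0.0874 0.122 ] theta_t -0.075 r in tool n,b -0.039 0.0361
F n,b,z 0.35 -0.11 0.76 M [ 0.003  0.03  -0.05 ]
tau TCP-only -0.008 with Mz -0.059 corner -0.014 q6 1.52
[ 253  150  149   63 3596] mean [0.5987 0.0836] theta -0.341 ends [0.6107 0.0498] [0.5852 0.1216] w [-0.0096  0.0098]
```

Emit:
{"name": "drive_tool", "arguments": {"rows": [[[0.005,0,0],0],[[0.005,0,0],0],[[0.003,0,0],0],[[0.0017,-0.0013,0],0.05],[[0.0017,-0.0013,0],0.05],[[0.0017,-0.0012,0],0.05],[[0.0017,-0.0012,0],0.05],[[0,0,0],0]]}}

```text
t: 15.4
tool_pos: [0.5825, 0.0919, 0.1225]
tool_rot: [3.134, -0.198, -0.004]
contact_force: [-5.4, -1.4, 3.5]
opening: -0.0003
grip_force: 2.9
```

```bash
python3 tq.py f;python3 lev.py w10|tail -1
```

```text
t 15.4 tcp [0.5825 0.0919 0.1225] theta_t 0.126 r in tool n,b -0.0263 0.0345
F n,b,z -5.15 -2.03 3.48 M [-0.253  0.73  -0.005]
tau TCP-only 0.231 with Mz 0.226 corner 0.281 q6 1.73
[ 254  171  143   72 3454] mean [0.6035 0.0831] theta -0.239 ends [0.6119 0.0488] [0.5938 0.1232] w [-0.0104  0.0104]
```

Emit:
{"name": "drive_tool", "arguments": {"rows": [[[0.0017,-0.0012,0],0.05],[[0.0017,-0.0012,0],0.05],[[0.0017,-0.0012,0],0.05],[[0.0017,-0.0012,0],0.05],[[0,0,0],0]]}}

```text
t: 15.95
tool_pos: [0.5897, 0.0954, 0.122]
tool_rot: [3.099, -0.51, -0.006]
contact_force: [-5.4, -1.2, 2.1]
opening: -0.0002
grip_force: 2.9
```

```bash
python3 tq.py f;python3 lev.py w10|tail -1
```

```text
t 15.95 tcp [0.5897 0.0954 0.122 ] theta_t 0.326 r in tool n,b -0.027 0.0342
F n,b,z -4.73 -2.88 2.13 M [-0.214  0.849  0.   ]
tau TCP-only 0.24 with Mz 0.24 corner 0.274 q6 1.93
[ 255  170  141   73 3455] mean [0.6088 0.0826] theta -0.055 ends [0.6107 0.0478] [0.6066 0.1237] w [-0.0103  0.0103]
```

Emit:
{"name": "drive_tool", "arguments": {"rows": [[[0.0017,-0.0011,0],0.05],[[0.0017,-0.0011,0],0.05],[[0.0017,-0.0011,0],0.05],[[0.0017,-0.0011,0],0.05],[[0,0,0],0]]}}

```text
t: 16.5
tool_pos: [0.5963, 0.0975, 0.1215]
tool_rot: [3.032, -0.817, -0.012]
contact_force: [-8.8, 1.3, 4.9]
opening: -0.0002
grip_force: 5.2
```

```bash
python3 tq.py f;python3 lev.py w10|tail -1
```

```text
t 16.5 tcp [0.5963 0.0975 0.1215] theta_t 0.526 r in tool n,b -0.0286 0.0333
F n,b,z -8.22 -3.28 4.93 M [ 0.253  1.548 -0.006]
tau TCP-only 0.367 with Mz 0.361 corner 0.446 q6 2.13
[ 255  167  140   79 3469] mean [0.6127 0.0813] theta 0.087 ends [0.6096 0.0467] [0.6163 0.1225] w [-0.0102  0.0103]
```

Emit:
{"name": "drive_tool", "arguments": {"rows": [[[0.0017,-0.0004,0],0],[[0.0017,-0.0004,0],0],[[0.0017,-0.0004,0],0],[[0,0,0],0]]}}

```text
t: 16.95
tool_pos: [0.6002, 0.0968, 0.1213]
tool_rot: [3.034, -0.816, -0.018]
contact_force: [-13.6, 5.0, 5.4]
opening: 0.0
grip_force: 7.7
```

```bash
python3 tq.py f;python3 lev.py w10|tail -1
```

```text
t 16.95 tcp [0.6002 0.0968 0.1213] theta_t 0.525 r in tool n,b -0.0248 0.0347
F n,b,z -14.28 -2.5 5.45 M [ 0.658  2.248 -0.044]
tau TCP-only 0.557 with Mz 0.513 corner 0.729 q6 2.13
[ 255  173  142   71 3468] mean [0.6151 0.0808] theta 0.164 ends [0.6094 0.0467] [0.6218 0.1211] w [-0.0104  0.0104]
```

Emit:
{"name": "drive_tool", "arguments": {"rows": [[[0.0017,-0.0002,0],0],[[0.0017,-0.0002,0],0],[[0.0017,-0.0002,0],0],[[0,0,0],0]]}}

```text
t: 17.4
tool_pos: [0.6038, 0.096, 0.1211]
tool_rot: [-3.032, 0.815, 0.024]
contact_force: [-16.4, 7.4, 8.7]
opening: 0.0002
grip_force: 10.6
```

```bash
python3 tq.py f;python3 lev.py w10|tail -1
```

```text
t 17.4 tcp [0.6038 0.096  0.1211] theta_t 0.525 r in tool n,b -0.0213 0.0357
F n,b,z -17.88 -1.83 8.67 M [ 1.342  2.91  -0.036]
tau TCP-only 0.678 with Mz 0.641 corner 0.908 q6 2.13
[ 255  178  144   63 3449] mean [0.6174 0.0801] theta 0.237 ends [0.6092 0.0464] [0.6269 0.1196] w [-0.0104  0.0105]
```

Emit:
{"name": "drive_tool", "arguments": {"rows": [[[0.0017,0,0],0],[[0.0017,0,0],0],[[0.0017,0,0],0],[[0,0,0],0]]}}

```text
t: 17.85
tool_pos: [0.6071, 0.0949, 0.1209]
tool_rot: [-3.03, 0.815, 0.031]
contact_force: [-21.6, 13.0, 12.0]
opening: 0.0
grip_force: 13.9
```

```bash
python3 tq.py f;python3 lev.py w10|tail -1
```

```text
t 17.85 tcp [0.6071 0.0949 0.1209] theta_t 0.525 r in tool n,b -0.0179 0.0364
F n,b,z -25.2 0.44 12.05 M [2.231 3.548 0.026]
tau TCP-only 0.91 with Mz 0.936 corner 1.267 q6 2.12
[ 255  183  145   56 3432] mean [0.6195 0.0794] theta 0.306 ends [0.6091 0.0463] [0.6317 0.1179] w [-0.0105  0.0106]
```

About 0.9 N m. Backing off and checking.

Emit:
{"name": "drive_tool", "arguments": {"rows": [[[-0.003,0,0],0],[[-0.006,0,0],0],[[-0.008,0,0],0],[[-0.01,0,-0.02],0],[[0,0,-0.04],-0.14],[[0,0,-0.04],-0.14],[[0,0,-0.04],-0.14],[[0,0,-0.04],-0.068],[[0,0,0],0]]}}

```text
t: 18.8
tool_pos: [0.5923, 0.1045, 0.3112]
tool_rot: [-3.14, 0.059, -0.024]
contact_force: [0.4, 0.5, 1.7]
opening: 0.0001
grip_force: 0.0
```

Emit:
{"name": "drive_tool", "arguments": {"rows": [[[-0.035,0.032,0],0],[[-0.03,0.032,0],0],[[-0.03,0.032,0],0],[[0,0.032,0],0],[[0,0,0],0],[[0,0,0],0]]}}

```text
t: 19.4
tool_pos: [0.4895, -0.0203, 0.3022]
tool_rot: [-3.141, 0.063, -0.001]
contact_force: [0.2, -0.9, 0.9]
opening: 0.0003
grip_force: 0.0
```

```bash
python3 chk.py w11; python3 - <<'E'
from h import *
from station import ctrl
o=ctrl.get_obs();print(o["tool_pos"],o["contact_force"])
E
```

```text
[array([320.53731343,  24.50746269]), array([320.        , 220.68421053])] [ 0.657252   -0.03095565] [ 0.42549237 -0.02185564] 0.23193821742238907
far 42 310 [113 113 112 114 104  75  94 120 128 129 131 130 129 126 121 145 147 146
 146 147 147]
near 210 310 [147 147 148 149 146 135  80 108 127 130 134 135 132 119 112 143 147 148
 146 148 147]
[(290, 0), (290, 190)]
[ 0.48967612 -0.01973477  0.30222469] [ 0.5339878  -0.03891334  0.76996631]
```

View pics/w11.png

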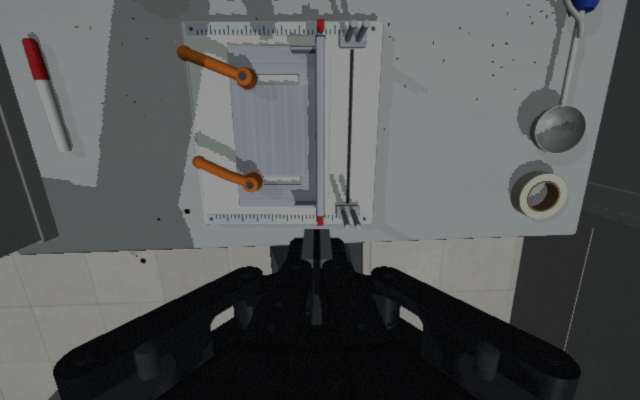

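Both levers are swung to about 20–25° past square: hubs at (248,78) and (254,183). The upright lies on both clips, with centre 319.6 against 320.5 px far and 320.0 against 320.0 px near. The bystanders are untouched and the arm is clear, so I'm handing in.

```bash
python3 - <<'E'
from h import *
d=load("w11");print(markxy(d,[(319.6,42),(320,210)],(320.54,24.5),(320,220.7)))
from station import ctrl
print(ctrl.finish_job())
E
```

```text
[array([  1.37, -88.54]), array([ 0.52, 87.01])]
the job is handed in; nothing more can be done
None
```

The job is handed in: in the last image the pointers read about +1.4 mm (far) and +0.5 mm (near) off their clips, inside the 2.5 mm limit. I tightened the levers to about 0.88 N m (near) and 0.94 N m (far), judged from the wrist force; the clamping force was not measured directly and `finish_job` returned no verdict.

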